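Hook and snap the draw latch of a pastry carrier

TASK

The front flap of the pastry carrier stands a little ajar because its draw latch was folded shut without catching. Raise the red latch lever, swing the brass loop over and hook its bar under the lip of the blue keeper on the flap, then push the lever back down past centre until it lies flat and the flap is drawn tight. Leave the dish on the roof, the shaker and the spatula where they are, and let go of everything.

Things in the scene. Friction and masses are not known exactly. Their poses are not given: they have to be found in the camera images.
- carrier: Pastry carrier fixed to the counter: clear-walled box 240 deep (x) x 380 wide (y) x 130 mm high with a flat grey roof. Origin: centre of its underside; +x points to its back, -x to its front (flap and keeper, towards the robot), z up. The latch lies on the roof in the plane y = 0 of this frame and all its hinges run along y.
- latch_pivot (a point): Hinge axis of the latch lever, in the plane y = 0 of the carrier, 24 mm above the roof (154 mm above the counter); axes as the carrier's. The bracket is 60 mm wide (y) and reaches 4 mm above this point.
- latch_lever (a joint): Lever angle, rad: 0 = flat towards the carrier's back (shut), grows as its free end is raised and swung to the front, stop at 2.1. Reaches 75 mm from the pivot, 46 mm wide (y); cheeks from 9 mm below to 3 above the pivot line when flat; red plate 35 to 75 mm out, its top 3 mm below that line. Stays where left (0.05 N m); about 6 N near its end snaps it shut once the loop is hooked.
- lever_grip (a point): Point in the middle of the lever, 55 mm from the pivot, between the cheeks (3 mm below the pivot line when flat). Its x axis points along the lever to the free end, z is the lever's upper side. The cheeks can be pinched here across y (46 mm).
- latch_loop (a joint): Angle of the brass loop against the lever, rad: 0 = folded back, pointing 0.35 rad above the lever; grows as it swings up and over to the front, stop at 3.1; about 2.7 when hooked with the lever flat. The loop's direction, measured as the lever's angle, is lever + 0.35 + loop. Stiff hinge (0.012 N m): stays where left against the lever and turns with it when nothing holds the bar.
- loop_bar (a point): Middle of the loop's cross bar (round, 5 mm, along y), the part to hook; 90 mm from the loop's own hinge, which is on the lever 18.8 mm along it from the pivot and 6.9 mm below the pivot line. Loop 34 mm wide outside, 24 inside; its side strips, 5 mm wide and 6 thick, can be pinched across y. x axis points from the loop's hinge out to the bar.
- keeper_seat (a point): Where the bar's middle sits when hooked; moves with the flap, axes as the carrier's. The blue keeper is a 12 mm wide (y) hook on the flap's top edge: stem, front face 2.5 mm behind (+x) this point; lip on top reaching 4.5 mm ahead (-x) of this point, underside 5.5, top 11.5 mm above it. The bar goes over the lip, down in front, back under it. The flap's top edge is 22 mm below this point.
- front_flap (a joint): Flap opening in rad about its lower edge: springs to about 0.045 (6 mm ajar at the keeper) and is 0 when hard shut; about 0.006 when the latch is shut. Takes about 16 N at the keeper to draw shut.
- dish_center (a point): Middle of a small blue dish with a bun on the roof, 76 mm across, 34 mm high. Bystander.
- shaker_center (a point): Middle of a sugar shaker standing beside the carrier, 60 mm across, 110 mm high. Bystander.
- spatula_center (a point): A spatula lying beside the carrier, 260 mm long; this point is near its middle, 8 mm above the counter. Bystander.

How it is judged:
By the outcome, as a careful person would: the job done as asked, in the order asked, and still so for the second after the job is handed in, with the robot touching nothing.
It also fails if it takes over 67 s, if anything falls off the work surface, if the arm or the gripper's body presses on something with over 40 N, if the wrist force passes 120 N, or if a joint passes its speed limit or range.

ROBOT

A 6-joint arm with a two-finger parallel gripper is mounted at the origin on the work surface. World frame = base frame: x ahead of the robot, y to its left, z up, the work surface at z = 0. Lengths are in m, angles in rad, forces in N, time in s.
With the tool pointing down it reaches from about 0.25 to 0.775 m from the base axis. Payload 4 kg.
Tool frame: the origin (TCP) lies midway between the tips of the shut fingers; the grasp point (between the pads) lies 19 mm behind it; z points along the fingers, y is the direction in which the jaws open and shut (so a half turn about z gives the same grasp; the last joint's range is limited). The gripper opens to 94 mm and grips with 3 to 60 N. Pads are 16 mm wide; open, the fingers measure 119 mm over their backs; the gripper's body (75 mm by 177 mm) begins 78 mm behind the grasp point.
Start: joints at [-1.385, 0.087, 1.371, -0, 1.684, -0.103], TCP at [0.157, -0.527, 0.182] pointing down, gripper open.
Joint ranges: [-3.1, 3.1], [-0.76, 2.03], [0.27, 2.55], [-1.08, 4.22], [0.17, 2.65], [-2.57, 2.57]. Speed limits (rad/s): [2.79, 2.79, 3.14, 3.14, 3.14, 3.14].

INTERFACE

Orientations are given as a rotation vector (axis times angle).
In Python, from cell import ctrl gives the robot as it stands.
- The arm moves only by the tool servo_tool, never from a script. Its argument "targets" is a list of rows, each an object with "dp": the shift along the world's x, y, z in m, a list of three; "turn": the turn, a rotation vector about the world's x, y, z in degrees, a list of three; "claw": the opening, from 0 (shut) to 1 (fully open). In form: [{"dp": [dx, dy, dz], "turn": [ax, ay, az], "claw": claw}, ...]. A call has 1 to 10 rows; each row shifts and turns the commanded pose from where the row before left it; what a row does not reach is not made up. A row lasts 1/10 s, in which the tool goes at most 50 mm and 8.59 degrees, less where a joint would pass 70% of its speed; a pose out of reach is approached as far as the arm can. A call with a gripper value outside its range is refused whole. The fingers move at their own pace and stop on an object; "newtons" is the grip in N (left out, the last holds). Time passes only in rows, so rows that do not move let the fingers close. It gives the time, the measured TCP pose, the force and the opening at its end, in the units of the state.
- ctrl.read_state(): the state, without advancing time (a new reading comes with each control period).
- ctrl.get_image(name): name is "side" or "top" or "wrist"; returns a dict with "color" (420x560x3 uint8, red, green, blue), "depth" (420x560 float32, m along the optical axis (not along the pixel's ray), 0 where there is no reading), "K" (3x3 intrinsics, pixels), "k1" (the pictures are not rectified: a ray, as slopes to the right and down, at radius r is drawn at 1 + k1 r^2 times it, then the intrinsics apply), "world_to_cam" (4x4, takes a point from world to camera coordinates). Camera axes: x right, y down, z forward; pixel columns grow to the right and rows downward; lengths in m; the calibration is good to about 2 mm. A picture is of the moment at which its call begins.
- ctrl.hand_in(): hands the job in, once; it reports no verdict.
Trained networks look in the newest picture that a camera, given by its name, has taken for a name from the list of things; names that differ only in an ending like _2 or _b are one class to them, and where a whole thing is asked for, a point or a joint stands for the part that bears it (a point fixed in the world has none). Each returns a list of dicts, best first, with "score" (0 to 1); they miss things now and then, are a little off and sometimes report something else, mostly with a low value. They report only what shows in the picture. A call takes as long as a camera call.
- ctrl.look_for(camera, query): "centre" ([x, y, z] in m, in the coordinates of the camera as it stood for that picture, good to about 4 mm: the middle of the surface that is visible of it).
- ctrl.outline_of(camera, query): "pixels" (420x560 bool, what is visible of it).
- ctrl.place_of(camera, query): "centre" ([x, y, z] in m, in the coordinates of the camera as it stood for that picture, good to about 4 mm: a listed point, or the origin of a listed thing).
The state is a dict: "t": time; "joints": joint angles; "joint_velocities": joint speeds; "effort": joint torques, N m; "tcp_pos": TCP position; "tcp_rot": TCP orientation; "contact_force": force on the tool from outside, world axes, zero at the start; "wrist_torque": the same for the moment, N m; "finger_gap": opening from 0.0 (shut) to 1.0 (fully open).
Only numpy, scipy, OpenCV 4.12 (cv2) and the standard library are available. Lean on these libraries where they do the work, as an engineer would, in place of code of your own. Each camera call takes 0.05 s, during which the arm holds its last target.

## Working session

There is one attempt and no reset: what is moved stays moved. The work goes in short steps, Python scripts to look and compute and a tool call to move; the robot and the scene stay as the last step left them, time stands still between calls to the robot, and variables do not carry over. Pictures are saved under pics/ and viewed, and the job is handed in when it is done.

Besides the shell and the picture viewer there is one more tool, called after "Request:" in YAML: its name, and indented under it one key for each argument. servo_tool: Moves the arm, as the interface text tells. Its arguments: {"type":"object","properties":{"targets":{"type":"array"},"newtons":{"type":"number"}},"required":["targets"]}

```bash
ls; mkdir -p pics; cat > h.py <<'E'
import numpy as np, cv2
from cell import ctrl
from scipy.spatial.transform import Rotation as R
def cam(name,save=None):
    d=ctrl.get_image(name)
    if save: cv2.imwrite('pics/'+save+'.png',d['color'][:,:,::-1])
    return d
def toworld(d,p):
    return (np.linalg.inv(d['world_to_cam'])@np.r_[p,1])[:3]
def px2w(d,u,v,z=None):
    K=d['K'];xd=(u-K[0,2])/K[0,0];yd=(v-K[1,2])/K[1,1]
    k=d['k1'];x,y=xd,yd
    for _ in range(20):
        f=1+k*(x*x+y*y);x,y=xd/f,yd/f
    if z is None: z=d['depth'][int(round(v)),int(round(u))]
    return toworld(d,[x*z,y*z,z])
def w2px(d,p):
    c=d['world_to_cam']@np.r_[p,1];x,y=c[0]/c[2],c[1]/c[2];f=1+d['k1']*(x*x+y*y)
    K=d['K'];return K[0,0]*x*f+K[0,2],K[1,1]*y*f+K[1,2]
E
python3 - <<'E'
from h import *
np.set_printoptions(precision=4,suppress=True)
s=ctrl.read_state()
print(s)
for n in ['side','top','wrist']:
    d=cam(n,n+'0')
    print(n,d['K'].tolist(),d['k1'],np.linalg.inv(d['world_to_cam']))
    for q in ['carrier','latch_pivot','lever_grip','loop_bar','keeper_seat','dish_center','shaker_center','spatula_center']:
        for r in ctrl.place_of(n,q)[:2]: print(q,r['score'],toworld(d,r['centre']))
E
```

```text
pics
{'t': 0.0, 'joints': array([-1.3851,  0.0879,  1.3722, -0.    ,  1.6836, -0.1031]), 'joint_velocities': array([ 0.001 ,  0.0001, -0.0002, -0.0003, -0.0003,  0.0005]), 'effort': array([  0.0006, -34.0189, -30.2425,   0.0718,   0.033 ,  -0.0002]), 'tcp_pos': array([ 0.1565, -0.5266,  0.1807]), 'tcp_rot': array([-3.1068, -0.4518,  0.0002]), 'contact_force': array([ 0.124 ,  0.1984, -0.7033]), 'wrist_torque': array([0.0161, 0.0148, 0.0359]), 'finger_gap': 1.0035517775335505}
side [[543.5083444967784, 0.0, 280.0182268822918], [0.0, 543.5083444967784, 209.1676845833349], [0.0, 0.0, 1.0]] -0.03418681692548541 [[ 0.9855 -0.1256  0.1143  0.501 ]
 [-0.1697 -0.7519  0.637  -0.822 ]
 [ 0.0059 -0.6472 -0.7623  1.164 ]
 [ 0.      0.      0.      1.    ]]
carrier 0.91 [0.6493 0.0532 0.0025]
latch_pivot 0.57 [0.5873 0.0428 0.1582]
lever_grip 0.8 [0.6431 0.0509 0.1571]
loop_bar 0.59 [0.6874 0.0583 0.1909]
dish_center 0.75 [0.6689 0.188  0.1474]
shaker_center 0.88 [ 0.7119 -0.2425  0.0561]
spatula_center 0.62 [0.6048 0.3699 0.0081]
top [[471.6111378011037, 0.0, 272.94943131792843], [0.0, 471.6111
[... 193 characters left out ...]
.      1.    ]]
carrier 0.68 [ 0.6556  0.0513 -0.0025]
latch_pivot 0.6 [0.5915 0.0382 0.1546]
latch_pivot 0.32 [0.6491 0.05   0.1623]
lever_grip 0.93 [0.6468 0.048  0.1574]
lever_grip 0.61 [0.5136 0.03   0.154 ]
keeper_seat 0.81 [0.5172 0.0292 0.1544]
dish_center 0.61 [0.6779 0.1805 0.1485]
shaker_center 0.92 [ 0.7122 -0.2492  0.0555]
shaker_center 0.52 [0.6899 0.056  0.1876]
spatula_center 0.79 [0.6071 0.3679 0.0079]
wrist [[365.27458398675196, 0.0, 282.79094065625543], [0.0, 365.27458398675196, 211.96590016744423], [0.0, 0.0, 1.0]] 0.01455639587655978 [[ 0.2859 -0.929  -0.2349  0.224 ]
 [-0.9583 -0.2773 -0.0694 -0.5068]
 [-0.0006  0.2449 -0.9695  0.384 ]
 [ 0.      0.      0.      1.    ]]
```

View pics/side0.png

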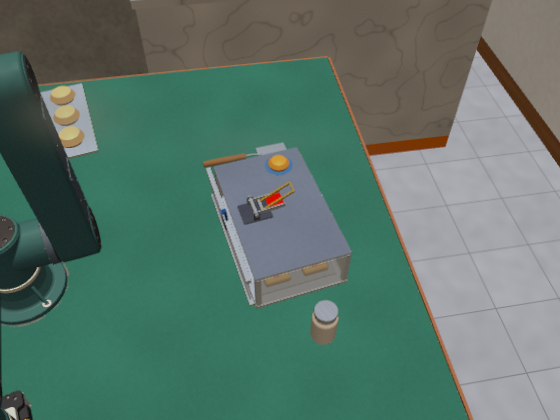

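View pics/top0.png

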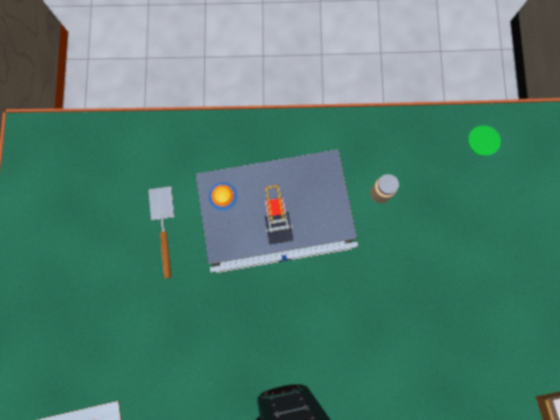

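```bash
python3 - <<'E'
from h import *
np.set_printoptions(precision=4,suppress=True)
d=cam('top'); o=ctrl.outline_of('top','carrier')
print([(r['score'],r['pixels'].sum()) for r in o])
for uv in [(197,174),(340,151),(356,240),(211,265)]:
    print(uv,px2w(d,*uv),px2w(d,uv[0]+(5 if uv[0]<280 else -5),uv[1]+(5 if uv[1]<200 else -5)))
# roof points by depth
V,U=np.mgrid[140:275,185:370]
P=np.array([px2w(d,u,v) for u,v in zip(U.ravel(),V.ravel())])
m=(abs(P[:,2]-.13)<.012)
print(m.sum())
q=(P[m,:2]*1000).astype(np.float32)
r=cv2.minAreaRect(q);print(r,cv2.boxPoints(r), np.median(P[m,2]))
c=d['color'][120:290,170:380];cv2.imwrite('pics/topz.png',cv2.resize(c,None,fx=3.5,fy=3.5,interpolation=cv2.INTER_CUBIC)[:,:,::-1])
E
```

```text
[(0.61, np.int64(14126))]
(197, 174) [0.7394 0.2518 0.1301] [0.7272 0.2394 0.1247]
(340, 151) [ 0.8375 -0.1394 -0.0008] [ 0.7819 -0.109   0.13  ]
(356, 240) [ 0.5769 -0.174  -0.0005] [ 0.5737 -0.1422  0.1274]
(211, 265) [ 0.5125  0.2317 -0.0004] [0.515  0.1996 0.1281]
13198
((643.418701171875, 48.57032775878906), (264.0453186035156, 383.0559387207031), 9.08611011505127) [[ 482.8068  216.8462]
 [ 543.2985 -161.4032]
 [ 804.0306 -119.7055]
 [ 743.5389  258.5439]] 0.13052639305343516
```

View pics/topz.png

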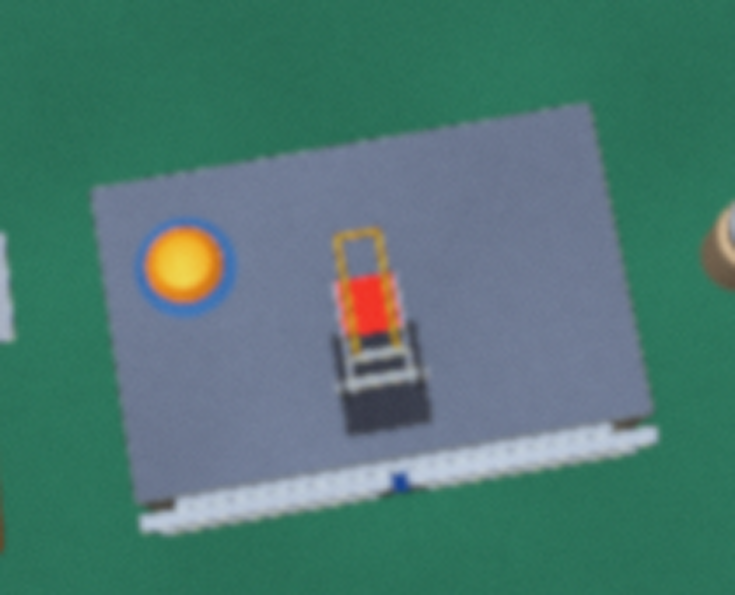

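Request:
servo_tool:
  targets:
    - {"dp":[0,0.02,0.05],"turn":[0,0,-4],"claw":1}
    - {"dp":[0.02,0.035,0.03],"turn":[0,0,-4],"claw":1}
    - {"dp":[0.035,0.035,0.01],"turn":[0,0,0],"claw":1}
    - {"dp":[0.035,0.035,0.01],"turn":[0,0,0],"claw":1}
    - {"dp":[0.035,0.035,0],"turn":[0,0,0],"claw":1}
    - {"dp":[0.035,0.035,0],"turn":[0,0,0],"claw":1}
    - {"dp":[0.035,0.035,0],"turn":[0,0,0],"claw":1}
    - {"dp":[0.035,0.035,0],"turn":[0,0,0],"claw":1}
    - {"dp":[0.035,0.035,0],"turn":[0,0,0],"claw":1}
    - {"dp":[0.035,0.035,0],"turn":[0,0,0],"claw":1}

```text
t: 2.45
tcp_pos: [0.457, -0.1928, 0.2783]
tcp_rot: [3.132, 0.234, 0.001]
contact_force: [0.5, -1.7, 0.3]
finger_gap: 1.007
```

Request:
servo_tool:
  targets:
    - {"dp":[0.025,0.04,0.01],"turn":[0,0,0.5],"claw":1}
    - {"dp":[0.025,0.04,0.01],"turn":[0,0,0],"claw":1}
    - {"dp":[0.025,0.04,0.01],"turn":[0,0,0],"claw":1}
    - {"dp":[0.025,0.04,0],"turn":[0,0,0],"claw":1}
    - {"dp":[0.02,0.04,0],"turn":[0,0,0],"claw":1}
    - {"dp":[0.02,0.03,0],"turn":[0,0,0],"claw":1}
    - {"dp":[0,0,0],"turn":[0,0,0],"claw":1}
    - {"dp":[0,0,0],"turn":[0,0,0],"claw":1}

```text
t: 3.25
tcp_pos: [0.5959, 0.0359, 0.3074]
tcp_rot: [3.131, 0.25, -0.002]
contact_force: [0.7, 0.8, -0.6]
finger_gap: 0.997
```

```bash
python3 - <<'E'
from h import *
np.set_printoptions(precision=4,suppress=True)
s=ctrl.read_state();print(s['tcp_pos'],s['tcp_rot'],s['contact_force'])
for n in ['wrist','side']:
    d=cam(n,n+'1')
    for q in ['carrier','latch_pivot','lever_grip','loop_bar','keeper_seat','latch_lever']:
        for r in ctrl.place_of(n,q)[:2] if q!='latch_lever' else []: print(n,q,r['score'],toworld(d,r['centre']))
E
```

```text
[0.5959 0.0359 0.3074] [ 3.1311  0.2498 -0.0022] [ 0.6728  0.776  -0.6179]
wrist carrier 0.97 [0.6525 0.0535 0.0008]
wrist latch_pivot 0.57 [0.5849 0.0437 0.1526]
wrist lever_grip 0.58 [0.6439 0.0501 0.1522]
wrist loop_bar 0.77 [0.6862 0.058  0.188 ]
wrist keeper_seat 0.8 [0.513  0.0302 0.1544]
side carrier 0.66 [0.6501 0.055  0.0013]
side carrier 0.66 [0.6705 0.1868 0.1459]
side latch_pivot 0.93 [0.5869 0.0406 0.1568]
side lever_grip 0.72 [0.641  0.0522 0.1577]
side loop_bar 0.81 [0.6838 0.0563 0.192 ]
side keeper_seat 0.83 [0.5142 0.0288 0.154 ]
side keeper_seat 0.71 [0.6063 0.3706 0.0033]
```

View pics/wrist1.png

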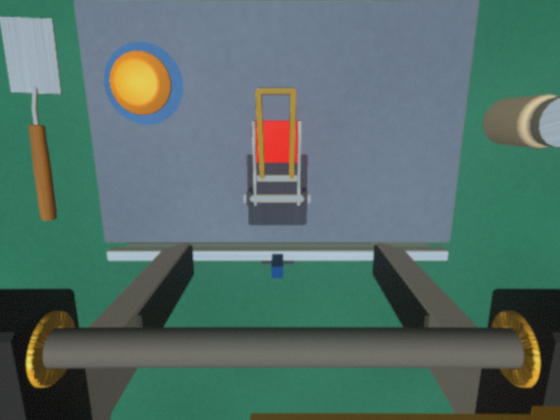

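```bash
cat >> h.py <<'E'
def ray(d,u,v,z):
    a=px2w(d,u,v,1.0);o=np.linalg.inv(d['world_to_cam'])[:3,3];r=a-o
    return o+r*(z-o[2])/r[2]
E
python3 - <<'E'
from h import *
np.set_printoptions(precision=4,suppress=True)
d=cam('wrist')
for n,u,v,z in [('pinL',250,199,.154),('pinR',306,199,.154),('keeper',277,260,.1665),('kepfront',277,277,.1665),('bar',276,92,.178),('plateback',277,121,.150),('cheekL',253,150,.154),('cheekR',300,150,.154)]:
    print(n,ray(d,u,v,z),px2w(d,u,v))
c=d['color'][60:300,180:380];cv2.imwrite('pics/wz.png',cv2.resize(c,None,fx=2.5*1.6/1.6,fy=2.5,interpolation=cv2.INTER_CUBIC)[:,:,::-1])
E
```

```text
pinL [0.5843 0.0669 0.154 ] [0.5854 0.0666 0.1589]
pinR [0.5931 0.0118 0.154 ] [0.5937 0.0121 0.157 ]
keeper [0.5294 0.0309 0.1665] [0.5234 0.0302 0.1512]
kepfront [0.5112 0.0281 0.1665] [0.5105 0.028  0.165 ]
bar [0.6871 0.0562 0.178 ] [0.6861 0.0558 0.1925]
plateback [0.663 0.052 0.15 ] [0.6631 0.0519 0.1565]
cheekL [0.6326 0.0706 0.154 ] [0.6331 0.0703 0.1596]
cheekR [0.6398 0.0259 0.154 ] [0.638  0.0245 0.1293]
```

View pics/wz.png

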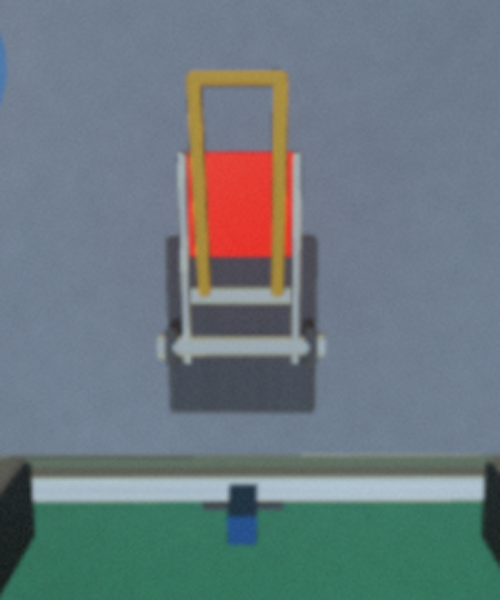

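Request:
servo_tool:
  targets:
    - {"dp":[0.047,0.013,-0.04],"turn":[0,0,0],"claw":1}
    - {"dp":[0,0,-0.04],"turn":[0,0,0],"claw":1}
    - {"dp":[0,0,-0.04],"turn":[0,0,0],"claw":1}
    - {"dp":[0,0,-0.028],"turn":[0,0,0],"claw":1}
    - {"dp":[0,0,-0.02],"turn":[0,0,0],"claw":1}
    - {"dp":[0,0,0],"turn":[0,0,0],"claw":1}

```text
t: 4.5
tcp_pos: [0.6307, 0.0459, 0.1436]
tcp_rot: [-3.131, -0.248, 0.013]
contact_force: [-0.3, -0.4, -1.5]
finger_gap: 0.999
```

```bash
python3 - <<'E'
from h import *
np.set_printoptions(precision=4,suppress=True)
s=ctrl.read_state();print(s['tcp_pos'],s['tcp_rot'],s['contact_force'])
cam('wrist','w2');cam('side','s2')
E
```

```text
[0.6307 0.0459 0.1436] [-3.131  -0.2479  0.0133] [-0.3252 -0.3988 -1.5301]
```

View pics/w2.png

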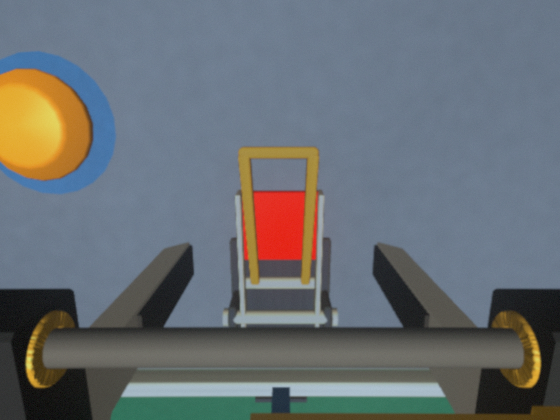

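Request:
servo_tool:
  newtons: 12
  targets:
    - {"dp":[0.012,0.003,-0.005],"turn":[0,0,0],"claw":1}
    - {"dp":[0,0,0],"turn":[0,0,0],"claw":0.4}
    - {"dp":[0,0,0],"turn":[0,0,0],"claw":0.4}
    - {"dp":[0,0,0],"turn":[0,0,0],"claw":0.4}
    - {"dp":[0,0,0],"turn":[0,0,0],"claw":0.4}
    - {"dp":[0,0,0],"turn":[0,0,0],"claw":0.4}

```text
t: 5.2
tcp_pos: [0.6451, 0.0487, 0.1435]
tcp_rot: [3.132, 0.248, 0.0]
contact_force: [-0.1, -0.0, -0.6]
finger_gap: 0.61
```

```bash
python3 - <<'E'
from h import *
np.set_printoptions(precision=4,suppress=True)
s=ctrl.read_state();print(s['tcp_pos'],s['tcp_rot'],s['contact_force'],s['finger_gap'])
cam('wrist','w3')
# arc: constant orientation
e=np.array([.9875,.158]);th0=.06
prev=None;tot=[]
for i,th in enumerate(np.linspace(th0,2.1,18)):
    p=np.array([.055*np.cos(th)+.003*np.sin(th),.055*np.sin(th)-.003*np.cos(th)])
    if prev is not None:
        dx=p-prev; tot.append([round(dx[0]*e[0],4),round(dx[0]*e[1],4),round(dx[1],4)]);print(round(th,2),tot[-1])
    prev=p
E
```

```text
[0.6451 0.0487 0.1435] [3.1317 0.2477 0.0004] [-0.0843 -0.0456 -0.5976] 0.609725435980709
0.18 [np.float64(-0.0004), np.float64(-0.0001), np.float64(0.0066)]
0.3 [np.float64(-0.0012), np.float64(-0.0002), np.float64(0.0065)]
0.42 [np.float64(-0.002), np.float64(-0.0003), np.float64(0.0063)]
0.54 [np.float64(-0.0027), np.float64(-0.0004), np.float64(0.006)]
0.66 [np.float64(-0.0034), np.float64(-0.0005), np.float64(0.0056)]
0.78 [np.float64(-0.004), np.float64(-0.0006), np.float64(0.0052)]
0.9 [np.float64(-0.0046), np.float64(-0.0007), np.float64(0.0047)]
1.02 [np.float64(-0.0051), np.float64(-0.0008), np.float64(0.0041)]
1.14 [np.float64(-0.0056), np.float64(-0.0009), np.float64(0.0034)]
1.26 [np.float64(-0.0059), np.float64(-0.001), np.float64(0.0027)]
1.38 [np.float64(-0.0062), np.float64(-0.001), np.float64(0.002)]
1.5 [np.float64(-0.0064), np.float64(-0.001), np.float64(0.0012)]
1.62 [np.float64(-0.0065), np.float64(-0.001), np.float64(0.0004)]
1.74 [np.float64(-0.0065), np.float64(-0.001), np.float64(-0.0004)]
1.86 [np.float64(-0.0064), np.float64(-0.001), np.float64(-0.0011)]
1.98 [np.float64(-0.0062), np.float64(-0.001), np.float64(-0.0019)]
2.1 [np.float64(-0.006), np.float64(-0.001), np.float64(-0.0027)]
```

View pics/w3.png

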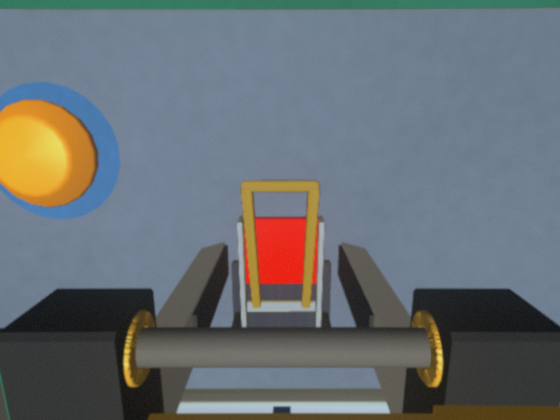

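Request:
servo_tool:
  newtons: 12
  targets:
    - {"dp":[-0.002,0,-0.005],"turn":[0,0,0],"claw":0.4}
    - {"dp":[0,0,0],"turn":[0,0,0],"claw":0.4}
    - {"dp":[0,0,0],"turn":[0,0,0],"claw":0.4}
    - {"dp":[0,0,0],"turn":[0,0,0],"claw":0.4}
    - {"dp":[0,0,0],"turn":[0,0,0],"claw":0.4}

```text
t: 5.75
tcp_pos: [0.6431, 0.0487, 0.1383]
tcp_rot: [3.132, 0.248, 0.0]
contact_force: [-1.0, 0.3, -1.0]
finger_gap: 0.399
```

```bash
python3 - <<'E'
from h import *
cam('wrist','w4')
d=cam('side')
c=d['color'][150:260,190:350];cv2.imwrite('pics/s4.png',cv2.resize(c,None,fx=5,fy=5,interpolation=cv2.INTER_CUBIC)[:,:,::-1])
E
```

```text
(no output)
```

View pics/w4.png

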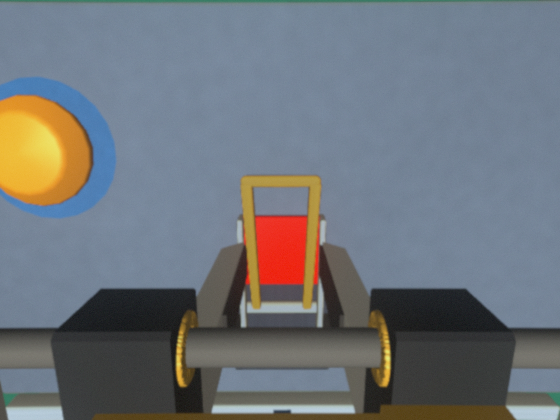

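View pics/s4.png

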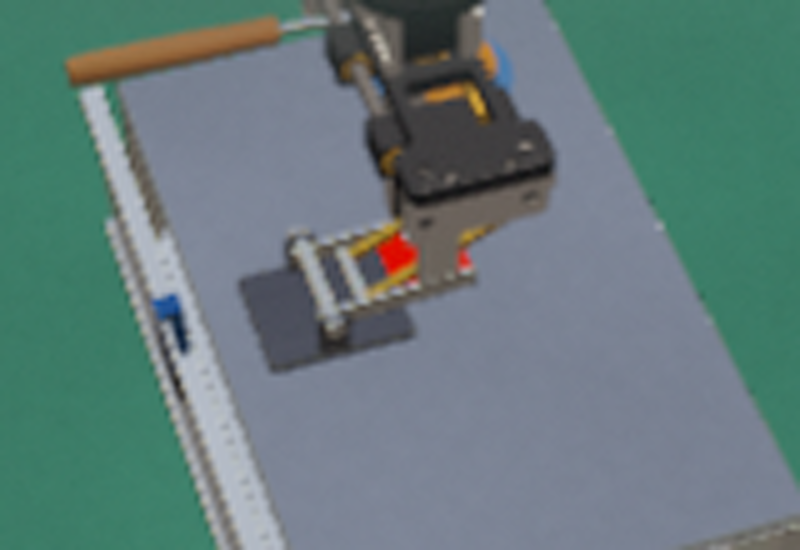

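Request:
servo_tool:
  newtons: 12
  targets:
    - {"dp":[0,0,0],"turn":[0,0,0],"claw":0.2}
    - {"dp":[0,0,0],"turn":[0,0,0],"claw":0.2}
    - {"dp":[0,0,0],"turn":[0,0,0],"claw":0.2}

```text
t: 6.15
tcp_pos: [0.6431, 0.0495, 0.1384]
tcp_rot: [-3.131, -0.249, -0.0]
contact_force: [0.5, 2.3, 0.9]
finger_gap: 0.359
```

```bash
python3 - <<'E'
from h import *
cam('wrist','w5')
E
```

```text
(no output)
```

View pics/w5.png

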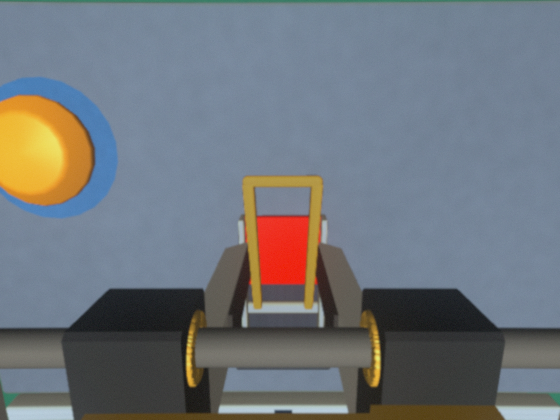

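```bash
python3 - <<'E'
from h import *
s=ctrl.read_state();d=cam('wrist')
Rm=R.from_rotvec(s['tcp_rot']).as_matrix()
for z in (0,-.019,-.03):
  for x in (0,.008):
    for g in (.017,.023): print(z,x,g,[np.round(w2px(d,s['tcp_pos']+Rm@[x,y,z])) for y in (g,-g)])
c=d['color'][170:330,190:380];cv2.imwrite('pics/w5z.png',cv2.resize(c,None,fx=4,fy=3.75,interpolation=cv2.INTER_CUBIC)[:,:,::-1])
D=d['depth']
for v in (225,255,270,290): print(v,[(u,round(float(px2w(d,u,v)[2]),3)) for u in (216,228,236,240,244,248,252,258,283)])
E
```

```text
0 0 0.017 [array([313., 244.]), array([254., 244.])]
0 0 0.023 [array([323., 244.]), array([244., 244.])]
0 0.008 0.017 [array([313., 231.]), array([254., 231.])]
0 0.008 0.023 [array([323., 231.]), array([244., 231.])]
-0.019 0 0.017 [array([315., 256.]), array([252., 256.])]
-0.019 0 0.023 [array([327., 256.]), array([240., 256.])]
-0.019 0.008 0.017 [array([316., 242.]), array([251., 241.])]
-0.019 0.008 0.023 [array([327., 242.]), array([240., 241.])]
-0.03 0 0.017 [array([317., 264.]), array([250., 264.])]
-0.03 0 0.023 [array([329., 264.]), array([238., 264.])]
-0.03 0.008 0.017 [array([318., 249.]), array([249., 249.])]
-0.03 0.008 0.023 [array([330., 249.]), array([237., 249.])]
225 [(216, 0.128), (228, 0.13), (236, 0.129), (240, 0.16), (244, 0.157), (248, 0.181), (252, 0.18), (258, 0.154), (283, 0.154)]
255 [(216, 0.129), (228, 0.181), (236, 0.18), (240, 0.181), (244, 0.176), (248, 0.172), (252, 0.171), (258, 0.169), (283, 0.153)]
270 [(216, 0.197), (228, 0.197), (236, 0.197), (240, 0.195), (244, 0.193), (248, 0.174), (252, 0.166), (258, 0.166), (283, 0.153)]
290 [(216, 0.216), (228, 0.216), (236, 0.213), (240, 0.207), (244, 0.191), (248, 0.135), (252, 0.159), (258, 0.16), (283, 0.135)]
```

View pics/w5z.png

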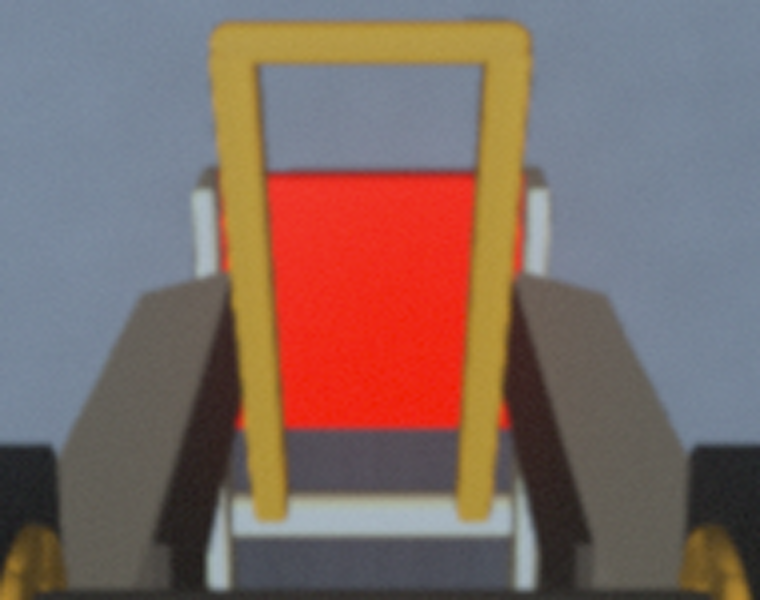

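```bash
python3 - <<'E'
from h import *
np.set_printoptions(precision=4,suppress=True)
s=ctrl.read_state();d=cam('wrist')
Rm=R.from_rotvec(s['tcp_rot']).as_matrix()
for u,v in [(242,244),(242,246),(242,250),(235,250),(228,252),(228,260),(228,275),(225,300),(240,270),(328,246),(335,255),(283,181),(283,225),(283,340)]:
    p=px2w(d,u,v);print(u,v,Rm.T@(p-s['tcp_pos']),p)
E
```

```text
242 244 [ 0.0094 -0.021  -0.0269] [0.649  0.0717 0.1653]
242 246 [ 0.009  -0.0208 -0.0289] [0.6487 0.0714 0.1672]
242 250 [ 0.0096 -0.0199 -0.0363] [0.6494 0.0707 0.1747]
235 250 [ 0.0092 -0.0235 -0.0351] [0.6484 0.0741 0.1735]
228 252 [ 0.0093 -0.0264 -0.0382] [0.6481 0.077  0.1766]
228 260 [ 0.0093 -0.0249 -0.0484] [0.6483 0.0755 0.1868]
228 275 [ 0.0093 -0.0225 -0.0648] [0.6487 0.0732 0.2031]
225 300 [ 0.0091 -0.0205 -0.0855] [0.6488 0.0712 0.2239]
240 270 [ 0.0079 -0.0187 -0.0563] [0.6479 0.0691 0.1947]
328 246 [ 0.0096  0.0221 -0.0304] [0.656  0.0292 0.1687]
335 255 [ 0.0091  0.0241 -0.0414] [0.6558 0.0271 0.1797]
283 181 [ 0.0456 -0.0003 -0.0516] [0.6881 0.057  0.19  ]
283 225 [ 0.0164 -0.0002 -0.0167] [0.6593 0.0523 0.1551]
283 340 [ 0.0276 -0.0002 -0.1374] [0.6703 0.054  0.2758]
```

Request:
servo_tool:
  newtons: 12
  targets:
    - {"dp":[0,0,0],"turn":[0,0,0],"claw":0.65}
    - {"dp":[0,0,0],"turn":[0,0,0],"claw":0.65}
    - {"dp":[0,0,0],"turn":[0,0,0],"claw":0.65}
    - {"dp":[0,0,0],"turn":[0,0,0],"claw":0.65}
    - {"dp":[0,0,-0.005],"turn":[0,0,0],"claw":0.65}
    - {"dp":[0,0,-0.004],"turn":[0,0,0],"claw":0.65}
    - {"dp":[0,0,0],"turn":[0,0,0],"claw":0.65}

```text
t: 7.0
tcp_pos: [0.6424, 0.0487, 0.1279]
tcp_rot: [-3.132, -0.248, 0.003]
contact_force: [-0.8, -0.6, -0.2]
finger_gap: 0.649
```

```bash
cat > m.py <<'E'
from h import *
import sys
np.set_printoptions(precision=4,suppress=True)
s=ctrl.read_state();print(s['t'],s['tcp_pos'],s['tcp_rot'],s['contact_force'],s['finger_gap'])
n=sys.argv[1]
d=cam('wrist');c=d['color'][140:360,120:440];a=cv2.resize(c,(400,275))
d=cam('side');c=d['color'][150:260,190:350];b=cv2.resize(c,(800,550),interpolation=cv2.INTER_CUBIC)[50:550,:]
b=cv2.resize(c,(400,275),interpolation=cv2.INTER_CUBIC)
cv2.imwrite(f'pics/{n}.png',cv2.resize(np.hstack([a,b]),None,fx=1,fy=1)[:,:,::-1])
E
python3 m.py m6
```

```text
7.0 [0.6424 0.0487 0.1279] [-3.1318 -0.2476  0.0035] [-0.7773 -0.6067 -0.1866] 0.6489188141243344
```

View pics/m6.png

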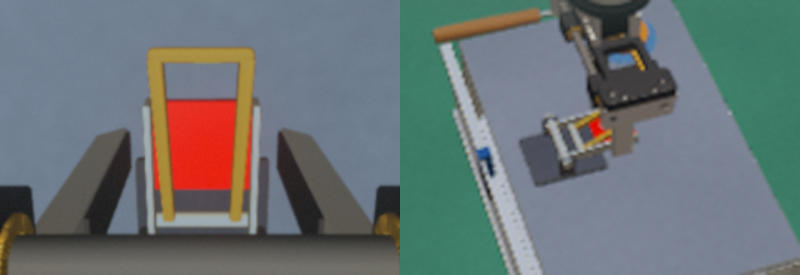

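Request:
servo_tool:
  newtons: 12
  targets:
    - {"dp":[0,0,-0.004],"turn":[0,0,0],"claw":0.65}
    - {"dp":[0,0,-0.004],"turn":[0,0,0],"claw":0.65}
    - {"dp":[0,0,0],"turn":[0,0,0],"claw":0.3}
    - {"dp":[0,0,0],"turn":[0,0,0],"claw":0.3}
    - {"dp":[0,0,0],"turn":[0,0,0],"claw":0.3}
    - {"dp":[0,0,0],"turn":[0,0,0],"claw":0.3}

```text
t: 7.7
tcp_pos: [0.6429, 0.0496, 0.1211]
tcp_rot: [-3.131, -0.249, 0.001]
contact_force: [-0.3, 2.2, -2.0]
finger_gap: 0.49
```

```bash
python3 m.py m7
```

```text
7.7 [0.6429 0.0496 0.1211] [-3.1305 -0.2488  0.0007] [-0.2911  2.2306 -1.9907] 0.48978256321100666
```

View pics/m7.png

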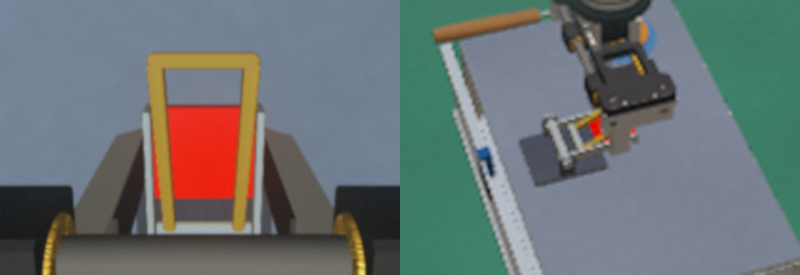

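Request:
servo_tool:
  newtons: 14
  targets:
    - {"dp":[-0.0004,-0.001,0.0066],"turn":[0,0,0],"claw":0.3}
    - {"dp":[-0.0012,-0.0002,0.0065],"turn":[0,0,0],"claw":0.3}
    - {"dp":[-0.002,-0.0003,0.0063],"turn":[0,0,0],"claw":0.3}
    - {"dp":[-0.0027,-0.0004,0.006],"turn":[0,0,0],"claw":0.3}
    - {"dp":[-0.0034,-0.0005,0.0056],"turn":[0,0,0],"claw":0.3}
    - {"dp":[-0.004,-0.0006,0.0052],"turn":[0,0,0],"claw":0.3}

```text
t: 8.4
tcp_pos: [0.6289, 0.0473, 0.157]
tcp_rot: [-3.129, -0.249, 0.002]
contact_force: [1.1, 5.6, -5.0]
finger_gap: 0.484
```

```bash
python3 m.py m8
```

```text
8.4 [0.6289 0.0473 0.157 ] [-3.1291 -0.2494  0.002 ] [ 1.0998  5.6384 -5.0156] 0.48381152469227084
```

View pics/m8.png

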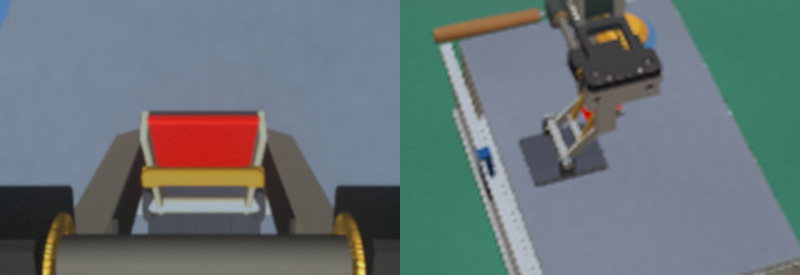

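Request:
servo_tool:
  newtons: 14
  targets:
    - {"dp":[-0.0046,0.0005,0.0047],"turn":[0,0,0],"claw":0.3}
    - {"dp":[-0.0051,0,0.0041],"turn":[0,0,0],"claw":0.3}
    - {"dp":[-0.0056,-0.0009,0.0034],"turn":[0,0,0],"claw":0.3}
    - {"dp":[-0.0059,-0.001,0.0027],"turn":[0,0,0],"claw":0.3}
    - {"dp":[-0.0062,-0.001,0.002],"turn":[0,0,0],"claw":0.3}
    - {"dp":[-0.0064,-0.001,0.0012],"turn":[0,0,0],"claw":0.3}

```text
t: 9.1
tcp_pos: [0.596, 0.042, 0.1767]
tcp_rot: [3.131, 0.247, 0.005]
contact_force: [2.7, 1.3, -1.3]
finger_gap: 0.49
```

```bash
python3 m.py m9
```

```text
9.1 [0.596  0.042  0.1767] [3.1312 0.2472 0.0046] [ 2.6995  1.34   -1.3395] 0.4895107753793868
```

View pics/m9.png

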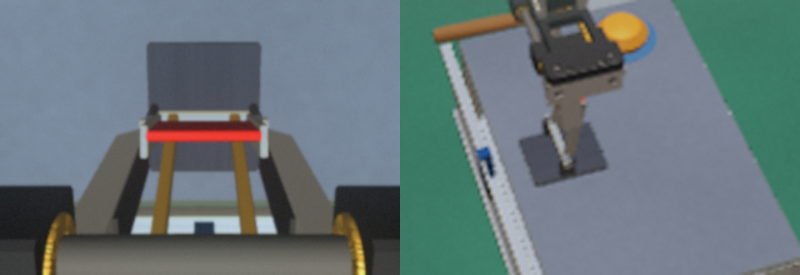

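Request:
servo_tool:
  newtons: 14
  targets:
    - {"dp":[-0.0065,-0.001,0.0004],"turn":[0,0,0],"claw":0.3}
    - {"dp":[-0.0065,-0.001,-0.0004],"turn":[0,0,0],"claw":0.3}
    - {"dp":[-0.0064,-0.001,-0.0011],"turn":[0,0,0],"claw":0.3}
    - {"dp":[-0.0062,-0.001,-0.0019],"turn":[0,0,0],"claw":0.3}
    - {"dp":[-0.0045,-0.0005,-0.002],"turn":[0,0,0],"claw":0.3}
    - {"dp":[0,0,0],"turn":[0,0,0],"claw":0.3}

```text
t: 9.8
tcp_pos: [0.5639, 0.0369, 0.1734]
tcp_rot: [3.13, 0.246, 0.0]
contact_force: [-3.7, -1.4, 10.0]
finger_gap: 0.447
```

```bash
python3 m.py m10
```

```text
9.8 [0.5639 0.0369 0.1734] [3.1299 0.2464 0.    ] [-3.6707 -1.4163  9.9515] 0.4470193853750722
```

View pics/m10.png

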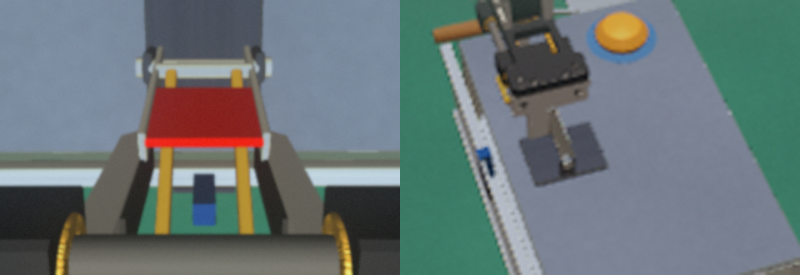

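Request:
servo_tool:
  targets:
    - {"dp":[0,0,0],"turn":[0,0,0],"claw":0.9}
    - {"dp":[0,0,0],"turn":[0,0,0],"claw":0.9}
    - {"dp":[0,0,0],"turn":[0,0,0],"claw":0.9}
    - {"dp":[0,0,0],"turn":[0,0,0],"claw":0.9}
    - {"dp":[0,0,0.02],"turn":[0,0,0],"claw":0.9}
    - {"dp":[0,0,0.03],"turn":[0,0,0],"claw":0.9}
    - {"dp":[-0.01,0,0.03],"turn":[0,0,0],"claw":0.9}
    - {"dp":[-0.02,0,0.03],"turn":[0,0,0],"claw":0.9}
    - {"dp":[-0.03,0,0.02],"turn":[0,0,0],"claw":0.9}
    - {"dp":[-0.03,-0.005,0],"turn":[0,0,0],"claw":0.9}

```text
t: 10.9
tcp_pos: [0.4758, 0.0331, 0.3038]
tcp_rot: [3.131, 0.249, 0.008]
contact_force: [0.8, -1.3, 0.4]
finger_gap: 0.901
```

```bash
python3 m.py m11; python3 - <<'E'
from h import *
np.set_printoptions(precision=4,suppress=True)
for n in ['wrist','side','top']:
    d=cam(n,n+'11')
    for q in ['latch_pivot','lever_grip','loop_bar','keeper_seat']:
        for r in ctrl.place_of(n,q)[:1]: print(n,q,r['score'],toworld(d,r['centre']))
E
```

```text
10.9 [0.4758 0.0331 0.3038] [3.131  0.2489 0.0083] [ 0.8204 -1.3204  0.4386] 0.9009927976030174
wrist latch_pivot 0.62 [0.5804 0.0394 0.2052]
wrist lever_grip 0.83 [0.5779 0.0384 0.2061]
wrist keeper_seat 0.88 [0.5137 0.0302 0.1526]
side latch_pivot 0.73 [0.5881 0.0409 0.1614]
side lever_grip 0.72 [0.5773 0.0421 0.21  ]
side loop_bar 0.72 [0.5382 0.0333 0.2486]
side keeper_seat 0.66 [0.5122 0.0309 0.1535]
top latch_pivot 0.97 [0.5938 0.0419 0.1564]
```

View pics/wrist11.png

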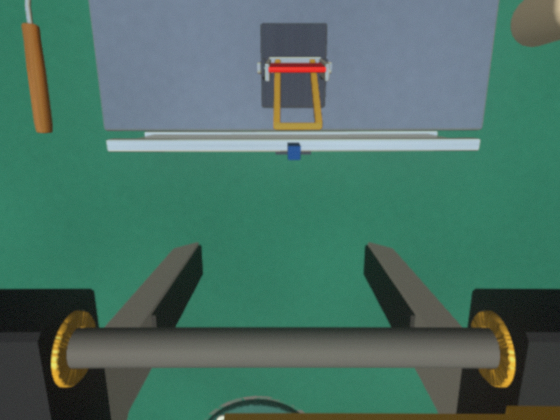

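Request:
servo_tool:
  newtons: 12
  targets:
    - {"dp":[0.025,0.001,0],"turn":[0,0,0],"claw":0.7}
    - {"dp":[0.025,0.001,0],"turn":[0,0,0],"claw":0.7}
    - {"dp":[0.0225,0,-0.01],"turn":[0,0,0],"claw":0.7}
    - {"dp":[0,0,-0.03],"turn":[0,0,0],"claw":0.7}
    - {"dp":[0,0,-0.03],"turn":[0,0,0],"claw":0.7}
    - {"dp":[0,0,-0.025],"turn":[0,0,0],"claw":0.7}
    - {"dp":[0,0,-0.009],"turn":[0,0,0],"claw":0.7}
    - {"dp":[0,0,0],"turn":[0,0,0],"claw":0.7}
    - {"dp":[0,0,0],"turn":[0,0,0],"claw":0.7}

```text
t: 12.65
tcp_pos: [0.5486, 0.0348, 0.1981]
tcp_rot: [3.131, 0.248, 0.004]
contact_force: [0.9, 0.6, 0.2]
finger_gap: 0.701
```

```bash
python3 m.py m12
```

```text
12.65 [0.5486 0.0348 0.1981] [3.1314 0.2478 0.0035] [0.9086 0.6287 0.201 ] 0.7013233023964378
```

View pics/m12.png

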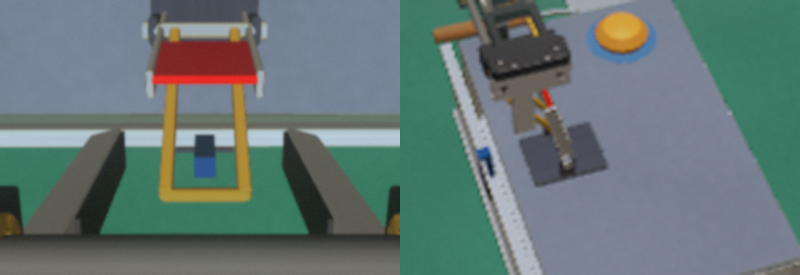

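Request:
servo_tool:
  newtons: 15
  targets:
    - {"dp":[0,0,0],"turn":[0,0,0],"claw":0.2}
    - {"dp":[0,0,0],"turn":[0,0,0],"claw":0.2}
    - {"dp":[0,0,0],"turn":[0,0,0],"claw":0.2}
    - {"dp":[0,0,0],"turn":[0,0,0],"claw":0.2}
    - {"dp":[0,0,0],"turn":[0,0,0],"claw":0.2}

```text
t: 13.25
tcp_pos: [0.548, 0.0345, 0.1967]
tcp_rot: [3.131, 0.247, 0.0]
contact_force: [-0.5, -1.7, 0.6]
finger_gap: 0.362
```

```bash
python3 m.py m13; python3 - <<'E'
import numpy as np
# arc for grasp point r=75, lever path 1.75 -> 2.0 while phi 2.194-> ; target bar ~ z -6 below seat
def H(t): return np.array([18.8*np.cos(t)+6.9*np.sin(t),18.8*np.sin(t)-6.9*np.cos(t)])
n=10;prev=None
for k in range(n+1):
    t=1.75+.3*min(1,k/8); ph=2.194+(3.43-2.194)*k/n
    g=H(t)+75*np.array([np.cos(ph),np.sin(ph)]);b=H(t)+90*np.array([np.cos(ph),np.sin(ph)])
    if prev is not None: d=g-prev;print(round(t,2),round(ph,2),'bar',b.round(1),'d',(d[0]*.9875).round(1),(d[0]*.158).round(1),d[1].round(1))
    prev=g
E
```

```text
13.25 [0.548  0.0345 0.1967] [3.1311 0.2473 0.0001] [-0.5168 -1.707   0.6493] 0.36229751483381967
1.79 2.32 bar [-58.4  85.9] d -7.8 -1.3 -5.7
1.82 2.44 bar [-66.9  77.9] d -7.1 -1.1 -6.6
1.86 2.56 bar [-74.2  69.1] d -6.2 -1.0 -7.4
1.9 2.69 bar [-80.5  59.4] d -5.2 -0.8 -8.0
1.94 2.81 bar [-85.5  49.2] d -4.2 -0.7 -8.6
1.98 2.94 bar [-89.1  38.4] d -3.2 -0.5 -9.0
2.01 3.06 bar [-91.5  27.4] d -2.1 -0.3 -9.2
2.05 3.18 bar [-92.5  16.2] d -0.9 -0.1 -9.3
2.05 3.31 bar [-91.3   5.1] d 0.9 0.2 -9.2
2.05 3.43 bar [-88.8  -5.7] d 2.1 0.3 -9.0
```

View pics/m13.png

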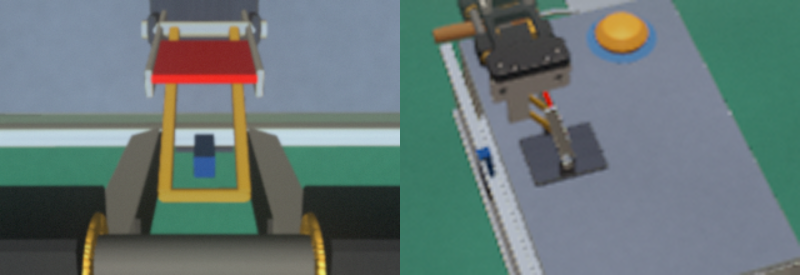

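Request:
servo_tool:
  newtons: 15
  targets:
    - {"dp":[-0.0078,-0.0013,-0.0057],"turn":[0,0,0],"claw":0.2}
    - {"dp":[-0.0071,-0.0011,-0.0066],"turn":[0,0,0],"claw":0.2}
    - {"dp":[-0.0062,-0.001,-0.0074],"turn":[0,0,0],"claw":0.2}
    - {"dp":[-0.0052,-0.0008,-0.008],"turn":[0,0,0],"claw":0.2}
    - {"dp":[-0.0042,-0.0007,-0.0086],"turn":[0,0,0],"claw":0.2}
    - {"dp":[0,0,0],"turn":[0,0,0],"claw":0.2}

```text
t: 13.95
tcp_pos: [0.5159, 0.0295, 0.1583]
tcp_rot: [3.131, 0.247, -0.006]
contact_force: [0.9, -2.2, 0.5]
finger_gap: 0.355
```

```bash
python3 m.py m14
```

```text
13.95 [0.5159 0.0295 0.1583] [ 3.1313  0.247  -0.0056] [ 0.8844 -2.1581  0.4963] 0.3550950415283932
```

View pics/m14.png

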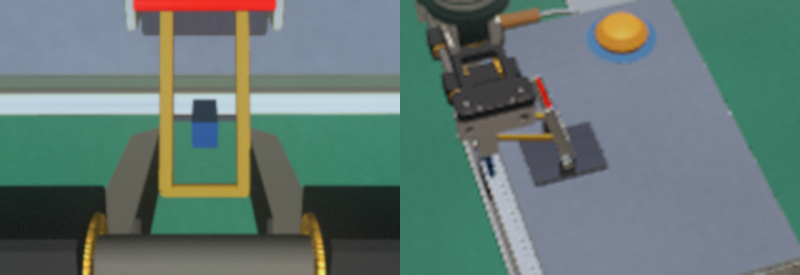

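Request:
servo_tool:
  newtons: 15
  targets:
    - {"dp":[-0.0035,-0.0004,-0.009],"turn":[0,0,0],"claw":0.2}
    - {"dp":[-0.0025,-0.0002,-0.0092],"turn":[0,0,0],"claw":0.2}
    - {"dp":[0,0,0],"turn":[0,0,0],"claw":0.2}

```text
t: 14.35
tcp_pos: [0.5112, 0.0289, 0.1405]
tcp_rot: [3.131, 0.247, -0.001]
contact_force: [2.1, -3.8, -0.2]
finger_gap: 0.359
```

```bash
python3 m.py m15; python3 - <<'E'
from h import *
np.set_printoptions(precision=4,suppress=True)
d=cam('wrist','wr15')
for n in ['wrist','side']:
    d=cam(n)
    for q in ['lever_grip','loop_bar','keeper_seat']:
        for r in ctrl.place_of(n,q)[:1]: print(n,q,r['score'],toworld(d,r['centre']))
E
```

```text
14.35 [0.5112 0.0289 0.1405] [ 3.1309  0.2472 -0.0014] [ 2.1352 -3.8028 -0.2338] 0.3589017688452585
wrist loop_bar 0.81 [0.5023 0.0258 0.1869]
wrist keeper_seat 0.71 [0.5109 0.0316 0.1556]
side lever_grip 0.78 [0.5772 0.042  0.2116]
side keeper_seat 0.68 [0.5125 0.0318 0.154 ]
```

View pics/wr15.png

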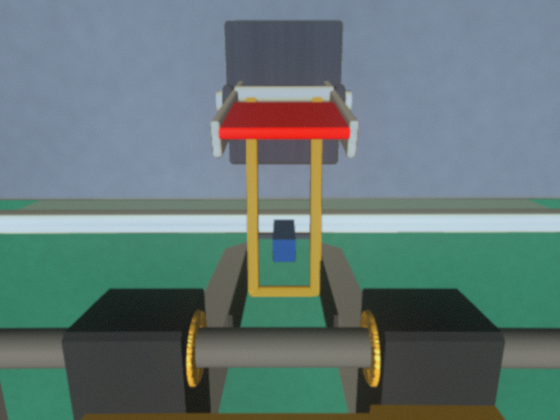

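Request:
servo_tool:
  newtons: 18
  targets:
    - {"dp":[-0.0025,0,-0.008],"turn":[0,0,0],"claw":0.2}
    - {"dp":[-0.0015,0,-0.006],"turn":[0,0,0],"claw":0.2}
    - {"dp":[0,0,0],"turn":[0,0,0],"claw":0.2}

```text
t: 15.2
tcp_pos: [0.5082, 0.0285, 0.128]
tcp_rot: [3.13, 0.247, 0.002]
contact_force: [2.4, -5.5, 0.9]
finger_gap: 0.359
```

```bash
cat > k.py <<'E'
from h import *
import sys
np.set_printoptions(precision=4,suppress=True)
s=ctrl.read_state();print(s['t'],s['tcp_pos'],s['contact_force'],s['wrist_torque'],s['finger_gap'])
d=cam('wrist','k'+sys.argv[1]);P=np.array([.5885,.041]);e=np.array([.9875,.158])
I=d['color'].astype(int)
# brass mask near bar and blue mask
br=(I[:,:,0]>150)&(I[:,:,1]>100)&(I[:,:,2]<80)&(I[:,:,0]-I[:,:,1]<90)&(I[:,:,0]-I[:,:,1]>20)
bl=(I[:,:,2]>I[:,:,0]+50)&(I[:,:,2]>I[:,:,1]+25)
for n,m in (('brass',br),('blue',bl)):
    v,u=np.nonzero(m[60:320,150:420]);v+=60;u+=150
    if len(v)==0: print(n,0);continue
    pts=np.array([px2w(d,a,b) for a,b in zip(u,v)]);X=(pts[:,:2]-P)@e
    if n=='brass':
        k=(v>v.max()-5)&(v<=v.max()-1)&(abs(u-284)<20)
    else: k=slice(None)
    print(n,len(v),'v',v.min(),v.max(),'X %.4f..%.4f'%(X[k].min(),X[k].max()),'med X %.4f z %.4f'%(np.median(X[k]),np.median(pts[k][:,2])))
E
python3 k.py 16
```

```text
15.2 [0.5082 0.0285 0.128 ] [ 2.3933 -5.4761  0.9355] [-1.0757 -0.4909 -0.0046] 0.35907412399156863
brass 3290 v 94 292 X -0.0891..-0.0112 med X -0.0879 z 0.1736
blue 598 v 241 265 X -0.0801..-0.0112 med X -0.0729 z 0.1645
```

View pics/k16.png

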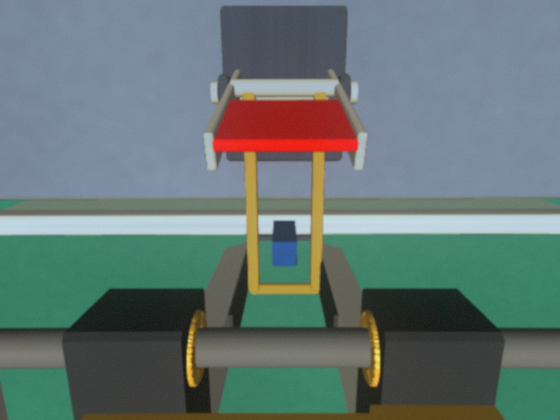

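Request:
servo_tool:
  newtons: 18
  targets:
    - {"dp":[-0.0005,-0.001,-0.007],"turn":[0,0,0],"claw":0.2}
    - {"dp":[0,0,-0.006],"turn":[0,0,0],"claw":0.2}
    - {"dp":[0,0,-0.003],"turn":[0,0,0],"claw":0.2}
    - {"dp":[0,0,0],"turn":[0,0,0],"claw":0.2}

```text
t: 15.65
tcp_pos: [0.5073, 0.0283, 0.1116]
tcp_rot: [3.131, 0.248, 0.0]
contact_force: [2.9, -4.8, 2.0]
finger_gap: 0.36
```

```bash
python3 k.py 17;python3 m.py m17
```

```text
15.65 [0.5073 0.0283 0.1116] [ 2.9352 -4.7783  2.01  ] [-0.7852 -0.4464  0.0449] 0.3602657769107919
brass 2863 v 95 289 X -0.0891..-0.0865 med X -0.0877 z 0.1560
blue 690 v 251 277 X -0.0798..-0.0119 med X -0.0731 z 0.1644
15.7 [0.5072 0.0283 0.1117] [3.1315 0.2477 0.0003] [ 2.1643 -4.311   0.9987] 0.3539088846386218
```

View pics/m17.png

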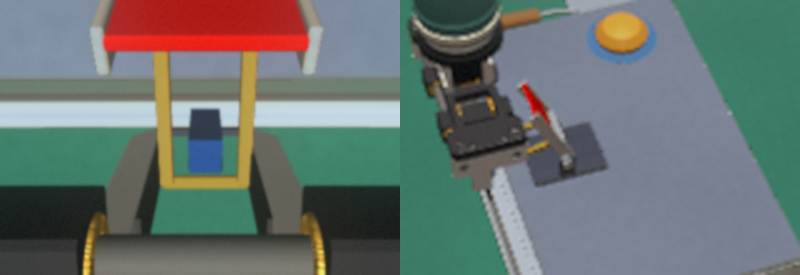

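Request:
servo_tool:
  newtons: 18
  targets:
    - {"dp":[0,0,-0.004],"turn":[0,0,0],"claw":0.2}
    - {"dp":[0,0,0],"turn":[0,0,0],"claw":0.2}
    - {"dp":[0.004,0.0005,0],"turn":[0,0,0],"claw":0.2}
    - {"dp":[0.003,0.0005,0],"turn":[0,0,0],"claw":0.2}
    - {"dp":[0,0,0],"turn":[0,0,0],"claw":0.2}

```text
t: 16.3
tcp_pos: [0.5102, 0.0287, 0.1081]
tcp_rot: [3.131, 0.247, -0.014]
contact_force: [-8.3, -5.5, 9.4]
finger_gap: 0.36
```

```bash
python3 k.py 18;python3 m.py m18
```

```text
16.3 [0.5102 0.0287 0.1081] [-8.2732 -5.5294  9.4045] [-1.0607  1.4853  0.0525] 0.3596840271664393
brass 2963 v 98 289 X -0.0858..-0.0832 med X -0.0847 z 0.1525
blue 733 v 258 284 X -0.0781..-0.0070 med X -0.0710 z 0.1646
16.35 [0.5102 0.0287 0.1081] [ 3.1309  0.2474 -0.014 ] [-8.2896 -5.9678  8.3638] 0.36134823594358634
```

View pics/m18.png

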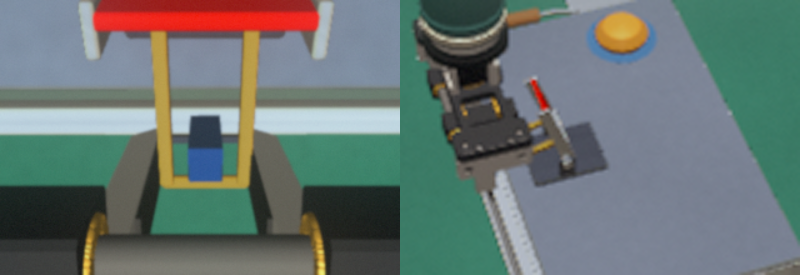

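Request:
servo_tool:
  newtons: 18
  targets:
    - {"dp":[-0.004,-0.001,0],"turn":[0,0,0],"claw":0.2}
    - {"dp":[0,0,0],"turn":[0,0,0],"claw":0.5}
    - {"dp":[0,0,0],"turn":[0,0,0],"claw":0.5}
    - {"dp":[0,0,0],"turn":[0,0,0],"claw":0.5}
    - {"dp":[0,0,0.009],"turn":[0,0,0],"claw":0.5}
    - {"dp":[0,0,0],"turn":[0,0,0],"claw":0.5}

```text
t: 17.05
tcp_pos: [0.5103, 0.0284, 0.1175]
tcp_rot: [3.131, 0.248, 0.001]
contact_force: [0.1, 0.9, -0.0]
finger_gap: 0.503
```

```bash
python3 k.py 19;python3 m.py m19
```

```text
17.05 [0.5103 0.0284 0.1175] [ 0.0897  0.9339 -0.0294] [ 0.0531  0.0151 -0.0488] 0.5033046922745678
brass 2552 v 100 282 X -0.0868..-0.0841 med X -0.0858 z 0.1527
blue 643 v 253 278 X -0.0801..-0.0089 med X -0.0732 z 0.1644
17.1 [0.5101 0.0283 0.1171] [ 3.1316  0.2478 -0.0001] [ 0.4578  0.0808 -0.2827] 0.5006843243272638
```

View pics/m19.png

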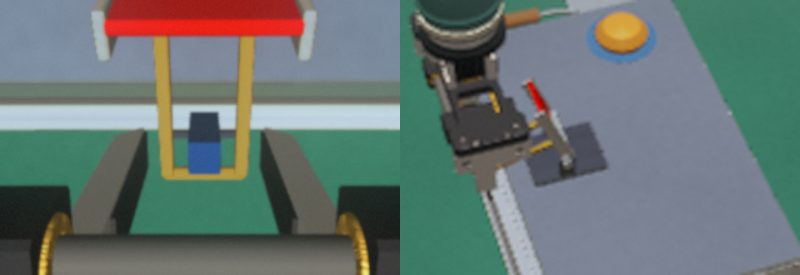

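Request:
servo_tool:
  newtons: 18
  targets:
    - {"dp":[0,0,0.002],"turn":[0,0,0],"claw":0.2}
    - {"dp":[0,0,0],"turn":[0,0,0],"claw":0.2}
    - {"dp":[0,0,0],"turn":[0,0,0],"claw":0.2}
    - {"dp":[0,0,0],"turn":[0,0,0],"claw":0.2}
    - {"dp":[0.003,0.0005,0],"turn":[0,0,0],"claw":0.2}
    - {"dp":[0.002,0.0005,0],"turn":[0,0,0],"claw":0.2}
    - {"dp":[0,0,0],"turn":[0,0,0],"claw":0.2}

```text
t: 17.9
tcp_pos: [0.5144, 0.029, 0.1185]
tcp_rot: [3.131, 0.247, -0.003]
contact_force: [-3.7, -1.0, -1.0]
finger_gap: 0.354
```

```bash
python3 k.py 20;python3 m.py m20
```

```text
17.9 [0.5144 0.029  0.1185] [-3.6803 -0.9789 -0.9725] [-0.265   0.6268 -0.0469] 0.3541373447810198
brass 3339 v 122 280 X -0.0820..-0.0799 med X -0.0808 z 0.1518
blue 626 v 262 286 X -0.1374..-0.0042 med X -0.0734 z 0.1645
17.95 [0.5145 0.0291 0.1185] [ 3.1313  0.2474 -0.003 ] [-2.7451 -1.8298 -0.6172] 0.35739327711446184
```

View pics/m20.png

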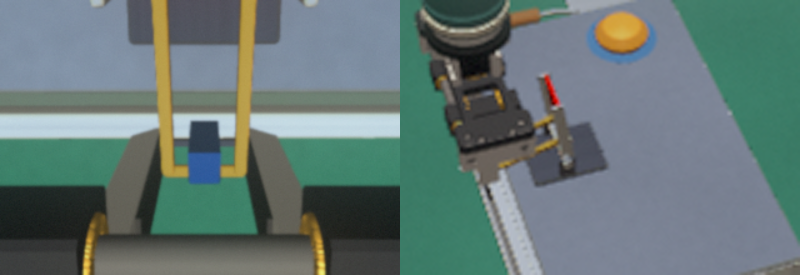

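Request:
servo_tool:
  newtons: 18
  targets:
    - {"dp":[0.003,0.0005,0],"turn":[0,0,0],"claw":0.2}
    - {"dp":[0.003,0.0005,0],"turn":[0,0,0],"claw":0.2}
    - {"dp":[0,0,0],"turn":[0,0,0],"claw":0.2}

```text
t: 18.35
tcp_pos: [0.5206, 0.0301, 0.1183]
tcp_rot: [3.131, 0.248, -0.003]
contact_force: [-2.8, -3.1, -1.8]
finger_gap: 0.361
```

```bash
python3 k.py 21;python3 m.py m21
```

```text
18.35 [0.5206 0.0301 0.1183] [-2.7694 -3.0656 -1.8362] [-0.4748  0.7782 -0.0023] 0.360861976976749
brass 3870 v 99 280 X -0.0757..-0.0735 med X -0.0745 z 0.1521
blue 617 v 274 298 X -0.1520..0.0020 med X -0.0732 z 0.1645
18.4 [0.5206 0.0301 0.1184] [ 3.1314  0.2475 -0.0027] [-3.9192 -3.5973 -3.2662] 0.36032292613885925
```

View pics/m21.png

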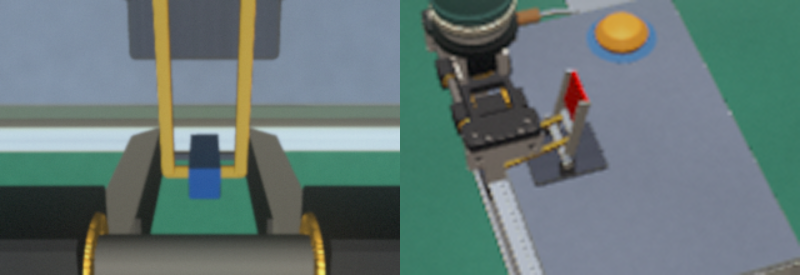

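Request:
servo_tool:
  newtons: 18
  targets:
    - {"dp":[0.0015,0.0002,0],"turn":[0,0,0],"claw":0.2}
    - {"dp":[0,0,0],"turn":[0,0,0],"claw":0.6}
    - {"dp":[0,0,0],"turn":[0,0,0],"claw":0.6}
    - {"dp":[0,0,0],"turn":[0,0,0],"claw":0.6}
    - {"dp":[-0.005,0,0.02],"turn":[0,0,0],"claw":0.6}
    - {"dp":[-0.01,0,0.03],"turn":[0,0,0],"claw":0.6}
    - {"dp":[-0.01,0,0.03],"turn":[0,0,0],"claw":0.6}
    - {"dp":[-0.01,0,0.02],"turn":[0,0,0],"claw":0}
    - {"dp":[0,0,0.02],"turn":[0,0,0],"claw":0}
    - {"dp":[0,0,0],"turn":[0,0,0],"claw":0}

```text
t: 19.5
tcp_pos: [0.4896, 0.0309, 0.2434]
tcp_rot: [3.131, 0.249, 0.015]
contact_force: [-0.6, -0.3, -0.3]
finger_gap: 0.382
```

```bash
python3 k.py 22;python3 m.py m22; python3 - <<'E'
from h import *
np.set_printoptions(precision=4,suppress=True)
for n in ['wrist','side','top']:
    d=cam(n)
    for q in ['latch_pivot','lever_grip','loop_bar','keeper_seat']:
        for r in ctrl.place_of(n,q)[:1]: print(n,q,r['score'],toworld(d,r['centre']))
E
```

```text
19.5 [0.4896 0.0309 0.2434] [-0.5852 -0.3199 -0.2956] [-0.0265  0.0501  0.0141] 0.38154428883188274
brass 1219 v 64 180 X -0.0748..-0.0308 med X -0.0733 z 0.1525
blue 246 v 171 187 X -0.0795..-0.0308 med X -0.0728 z 0.1644
19.55 [0.4888 0.0308 0.2411] [3.1315 0.2485 0.0087] [-0.3613 -0.071  -0.5634] 0.33886933002617137
wrist latch_pivot 0.62 [0.5857 0.0406 0.1489]
wrist lever_grip 0.66 [0.6107 0.0453 0.2048]
wrist loop_bar 0.81 [0.5145 0.0291 0.1476]
wrist keeper_seat 0.96 [0.5109 0.0313 0.154 ]
side latch_pivot 0.66 [0.5902 0.0402 0.1595]
side lever_grip 0.66 [0.6062 0.0409 0.2079]
side loop_bar 0.54 [0.5146 0.0292 0.1503]
side keeper_seat 0.98 [0.5155 0.0304 0.1529]
top latch_pivot 0.92 [0.5915 0.04   0.1586]
top lever_grip 0.48 [0.6127 0.0464 0.2083]
```

View pics/k22.png

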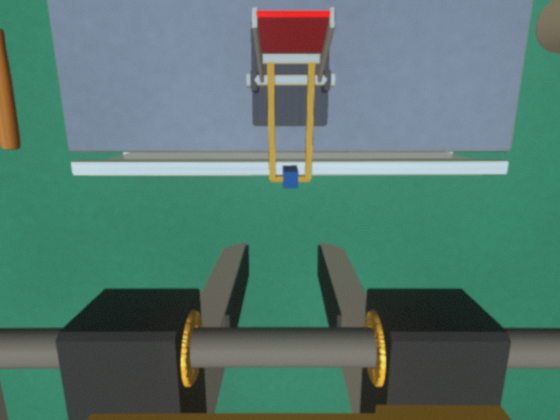

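View pics/m22.png

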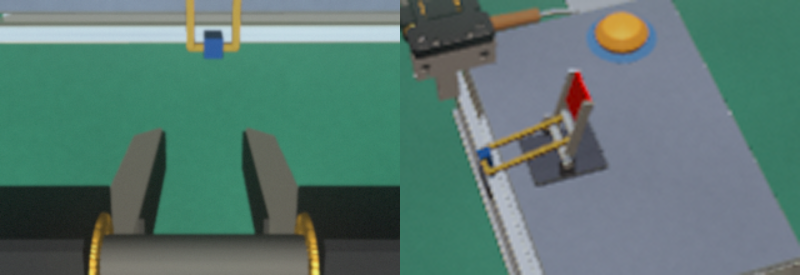

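Request:
servo_tool:
  newtons: 15
  targets:
    - {"dp":[0.0,0,0.0],"turn":[0,0,0],"claw":0}
    - {"dp":[0.0,0,0.0],"turn":[0,0,0],"claw":0}
    - {"dp":[0.025,0.003,0.0],"turn":[0,0,0],"claw":0}
    - {"dp":[0.025,0.003,0],"turn":[0,0,0],"claw":0}
    - {"dp":[0.025,0.003,-0.01],"turn":[0,0,0],"claw":0}
    - {"dp":[0.015,0.001,-0.01],"turn":[0,0,0],"claw":0}
    - {"dp":[0,0,0],"turn":[0,0,0],"claw":0}
    - {"dp":[0,0,0],"turn":[0,0,0],"claw":0}

```text
t: 21.2
tcp_pos: [0.577, 0.0406, 0.2187]
tcp_rot: [-3.132, -0.248, 0.003]
contact_force: [0.5, -0.2, 0.9]
finger_gap: 0.009
```

```bash
python3 k.py 23;python3 m.py m23; python3 - <<'E'
from h import *
np.set_printoptions(precision=4,suppress=True)
s=ctrl.read_state();d=cam('wrist');Rm=R.from_rotvec(s['tcp_rot']).as_matrix()
for v in range(222,262,4):
    p=px2w(d,284,v);print(v,Rm.T@(p-s['tcp_pos']),p)
E
```

```text
21.2 [0.577  0.0406 0.2187] [ 0.5359 -0.2017  0.8793] [-0.0242 -0.0331  0.0146] 0.008604840052140423
brass 593 v 193 247 X -0.0322..-0.0299 med X -0.0308 z 0.1624
blue 117 v 60 81 X 0.0593..0.0998 med X 0.0951 z 0.1412
21.25 [0.5771 0.0405 0.2196] [3.1317 0.2477 0.    ] [0.1181 0.5869 0.9716] 0.004415221193770403
222 [-0.0109  0.0006  0.0858] [0.5667 0.0382 0.1345]
226 [-0.0141  0.0006  0.0852] [0.5635 0.0377 0.1352]
230 [-0.0173  0.0006  0.0846] [0.5603 0.0372 0.1357]
234 [-0.023   0.0006  0.0915] [0.5548 0.0363 0.1288]
238 [-0.0262  0.0006  0.0905] [0.5516 0.0358 0.1299]
242 [-0.0299  0.0006  0.091 ] [0.5479 0.0352 0.1293]
246 [ 0.008   0.0003 -0.0261] [0.5851 0.0415 0.2465]
250 [ 0.0079  0.0003 -0.0316] [0.585  0.0415 0.252 ]
254 [ 0.0081  0.0002 -0.0376] [0.5851 0.0416 0.258 ]
258 [ 0.0077  0.0002 -0.042 ] [0.5848 0.0415 0.2623]
```

View pics/k23.png

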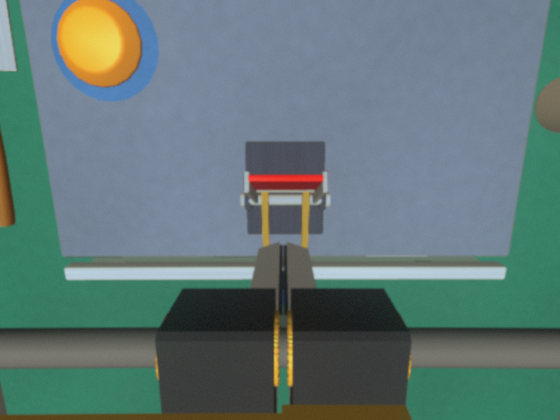

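View pics/m23.png

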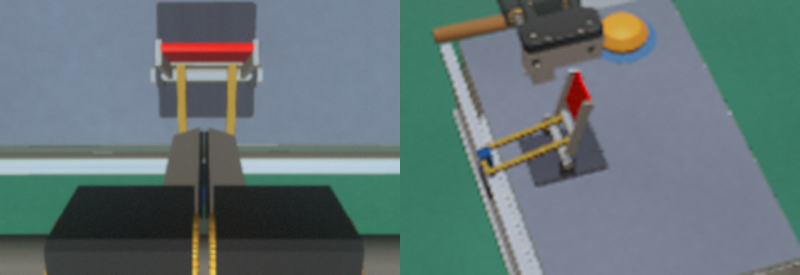

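```bash
python3 - <<'E'
import numpy as np
f=lambda t:np.array([65*np.cos(t)+3*np.sin(t)-9,65*np.sin(t)-3*np.cos(t)-24])
T=np.arange(1.25,-.01,-.125)
for a,b in zip(T[:-1],T[1:]):
    d=f(b)-f(a);print(round(b,3),(d[0]*.9875).round(1),(d[0]*.158).round(1),d[1].round(1),f(b).round(1))
E
```

```text
1.125 7.3 1.2 -3.4 [21.7 33.4]
1.0 6.8 1.1 -4.3 [28.6 29.1]
0.875 6.2 1.0 -5.1 [35. 24.]
0.75 5.6 0.9 -5.9 [40.6 18.1]
0.625 4.8 0.8 -6.5 [45.5 11.6]
0.5 4.0 0.6 -7.1 [49.5  4.5]
0.375 3.1 0.5 -7.5 [52.6 -3. ]
0.25 2.1 0.3 -7.8 [ 54.7 -10.8]
0.125 1.1 0.2 -8.0 [ 55.9 -18.9]
0.0 0.1 0.0 -8.1 [ 56. -27.]
```

Request:
servo_tool:
  newtons: 15
  targets:
    - {"dp":[0.005,0.001,-0.014],"turn":[0,0,0],"claw":0}
    - {"dp":[0.008,0.002,-0.014],"turn":[0,0,0],"claw":0}
    - {"dp":[0.008,0.001,0],"turn":[0,0,0],"claw":0}
    - {"dp":[0.006,0.001,0],"turn":[0,0,0],"claw":0}
    - {"dp":[0,0,0],"turn":[0,0,0],"claw":0}

```text
t: 21.9
tcp_pos: [0.6051, 0.0457, 0.1904]
tcp_rot: [-3.132, -0.248, 0.002]
contact_force: [0.0, -0.5, -0.6]
finger_gap: 0.003
```

```bash
python3 m.py m24
```

```text
21.9 [0.6051 0.0457 0.1904] [-3.1317 -0.248   0.0019] [ 0.0112 -0.4667 -0.6095] 0.0034326910577177137
```

View pics/m24.png

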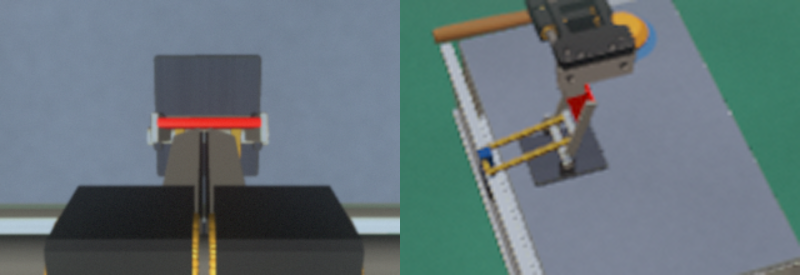

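Request:
servo_tool:
  newtons: 15
  targets:
    - {"dp":[0.006,0.001,-0.0028],"turn":[0,0,0],"claw":0}
    - {"dp":[0.0068,0.0011,-0.0043],"turn":[0,0,0],"claw":0}
    - {"dp":[0.0062,0.001,-0.0051],"turn":[0,0,0],"claw":0}
    - {"dp":[0.0056,0.0009,-0.0059],"turn":[0,0,0],"claw":0}
    - {"dp":[0.0048,0.0008,-0.0065],"turn":[0,0,0],"claw":0}
    - {"dp":[0,0,0],"turn":[0,0,0],"claw":0}

```text
t: 22.6
tcp_pos: [0.634, 0.0505, 0.1644]
tcp_rot: [-3.132, -0.248, 0.004]
contact_force: [0.0, -0.3, 0.6]
finger_gap: 0.008
```

```bash
python3 m.py m25
```

```text
22.6 [0.634  0.0505 0.1644] [-3.1315 -0.248   0.0036] [ 0.0493 -0.319   0.5758] 0.007918732991893671
```

View pics/m25.png

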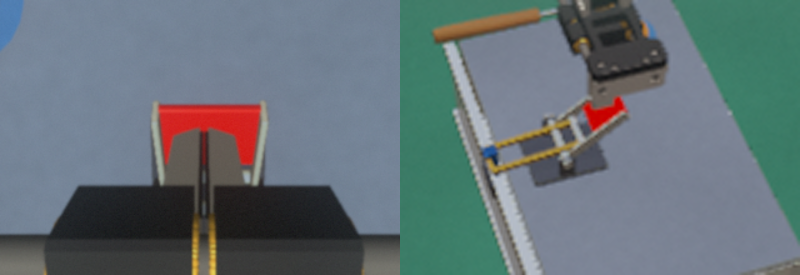

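Request:
servo_tool:
  newtons: 15
  targets:
    - {"dp":[0.004,0.0006,-0.0071],"turn":[0,0,0],"claw":0}
    - {"dp":[0.0031,0.0005,-0.0075],"turn":[0,0,0],"claw":0}
    - {"dp":[0.0021,0.0003,-0.0078],"turn":[0,0,0],"claw":0}
    - {"dp":[0,0,0],"turn":[0,0,0],"claw":0}

```text
t: 23.1
tcp_pos: [0.6423, 0.0518, 0.1416]
tcp_rot: [-3.132, -0.248, 0.006]
contact_force: [-0.4, 0.5, 0.0]
finger_gap: 0.003
```

```bash
python3 m.py m26
```

```text
23.1 [0.6423 0.0518 0.1416] [-3.1316 -0.2478  0.0056] [-0.4435  0.4637  0.0448] 0.002569562531598288
```

View pics/m26.png

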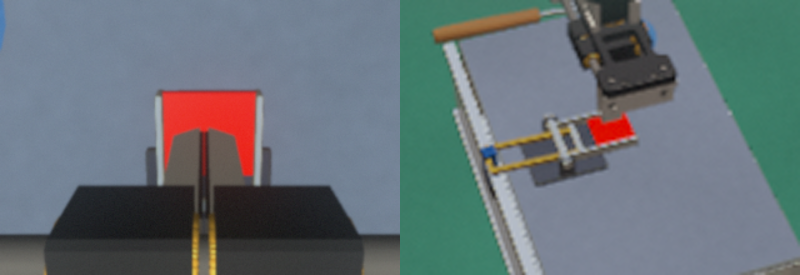

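Request:
servo_tool:
  newtons: 15
  targets:
    - {"dp":[0.001,0,-0.006],"turn":[0,0,0],"claw":0}
    - {"dp":[0,0,-0.005],"turn":[0,0,0],"claw":0}
    - {"dp":[0,0,0],"turn":[0,0,0],"claw":0}
    - {"dp":[0,0,0],"turn":[0,0,0],"claw":0}

```text
t: 23.6
tcp_pos: [0.6439, 0.0517, 0.1328]
tcp_rot: [3.132, 0.248, -0.001]
contact_force: [0.0, 0.2, -1.1]
finger_gap: 0.005
```

```bash
python3 m.py m27
```

```text
23.6 [0.6439 0.0517 0.1328] [ 3.1318  0.2477 -0.0008] [ 0.0004  0.224  -1.1309] 0.005319279947894652
```

View pics/m27.png

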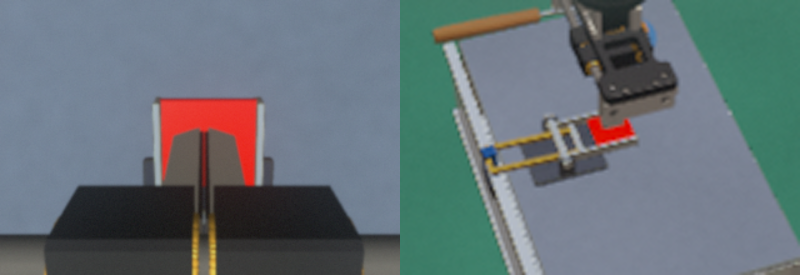

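Request:
servo_tool:
  newtons: 15
  targets:
    - {"dp":[0,0,-0.003],"turn":[0,0,0],"claw":0}
    - {"dp":[0,0,-0.003],"turn":[0,0,0],"claw":0}
    - {"dp":[0,0,0],"turn":[0,0,0],"claw":0}

```text
t: 24.0
tcp_pos: [0.6444, 0.0518, 0.1277]
tcp_rot: [3.132, 0.248, 0.002]
contact_force: [0.2, 0.3, 2.5]
finger_gap: 0.004
```

Request:
servo_tool:
  newtons: 15
  targets:
    - {"dp":[0,0,-0.003],"turn":[0,0,0],"claw":0}
    - {"dp":[0,0,0],"turn":[0,0,0],"claw":0}

```text
t: 24.2
tcp_pos: [0.6445, 0.0518, 0.1275]
tcp_rot: [3.131, 0.248, 0.005]
contact_force: [-3.2, 0.0, 8.2]
finger_gap: 0.007
```

```bash
python3 m.py m28
```

```text
24.2 [0.6445 0.0518 0.1275] [3.1313 0.2478 0.0048] [-3.2479  0.0377  8.1514] 0.0070712619524668785
```

View pics/m28.png

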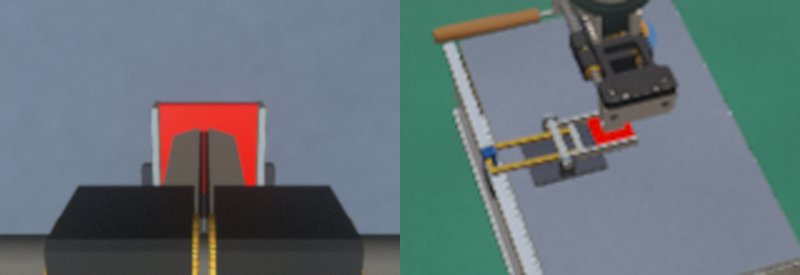

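Request:
servo_tool:
  targets:
    - {"dp":[0,0,-0.003],"turn":[0,0,0],"claw":0}
    - {"dp":[0,0,0],"turn":[0,0,0],"claw":0}

```text
t: 24.5
tcp_pos: [0.6446, 0.0517, 0.1273]
tcp_rot: [3.131, 0.248, 0.008]
contact_force: [-5.7, 0.0, 17.8]
finger_gap: 0.006
```

Request:
servo_tool:
  targets:
    - {"dp":[0,0,0.02],"turn":[0,0,0],"claw":0}
    - {"dp":[0,0,0.03],"turn":[0,0,0],"claw":0}
    - {"dp":[0,0,0.03],"turn":[0,0,0],"claw":0}
    - {"dp":[-0.02,0,0.03],"turn":[0,0,0],"claw":0}
    - {"dp":[-0.025,-0.005,0.03],"turn":[0,0,0],"claw":0}
    - {"dp":[-0.025,-0.005,0.02],"turn":[0,0,0],"claw":0}
    - {"dp":[-0.025,-0.005,0],"turn":[0,0,0],"claw":0}
    - {"dp":[0,0,0],"turn":[0,0,0],"claw":0}

```text
t: 25.3
tcp_pos: [0.5476, 0.0365, 0.2831]
tcp_rot: [3.131, 0.247, 0.005]
contact_force: [-0.4, 0.3, -0.5]
finger_gap: 0.006
```

```bash
python3 k.py 29;python3 m.py m29; python3 - <<'E'
from h import *
np.set_printoptions(precision=4,suppress=True)
for n in ['wrist','side','top']:
    d=cam(n)
    for q in ['latch_pivot','lever_grip','loop_bar','keeper_seat','dish_center','shaker_center','spatula_center']:
        for r in ctrl.place_of(n,q)[:1]: print(n,q,r['score'],toworld(d,r['centre']))
    if n=='wrist':
        for v in range(88,230,6): print(v,px2w(d,285,v)[[0,2]],end=' ')
        print()
E
```

```text
25.3 [0.5476 0.0365 0.2831] [-0.4237  0.2521 -0.4798] [0.0013 0.017  0.0237] 0.006210690128563348
brass 654 v 135 229 X -0.0702..-0.0668 med X -0.0686 z 0.1531
blue 294 v 60 236 X -0.0747..0.0821 med X -0.0634 z 0.1639
25.35 [0.5487 0.0367 0.2818] [3.1316 0.2472 0.0031] [-0.4119 -0.1115  0.1579] 0.0041955364292379695
wrist latch_pivot 0.65 [0.5836 0.0399 0.1516]
wrist lever_grip 0.98 [0.6419 0.0494 0.1472]
wrist loop_bar 0.72 [ 0.6556  0.0527 -0.0039]
wrist keeper_seat 0.97 [0.515 0.03  0.157]
wrist dish_center 0.63 [0.6746 0.1829 0.1487]
wrist shaker_center 0.72 [0.6758 0.1825 0.1456]
88 [0.645  0.1506] 94 [0.6403 0.1491] 100 [0.6353 0.1509] 106 [0.6304 0.1491] 112 [0.6254 0.1495] 118 [0.6205 0.135 ] 124 [0.6152 0.1356] 130 [0.6102 0.1489] 136 [0.6049 0.1458] 142 [0.599  0.1348] 148 [0.5937 0.1363] 154 [0.5901 0.1579] 160 [0.5825 0.1351] 166 [0.5769 0.1352] 172 [0.5713 0.1355] 178 [0.5656 0.1353] 184 [0.5599 0.1356] 190 [0.5532 0.1302] 196 [0.5471 0.1296] 202 [0.5411 0.1293] 208 [0.5276 0.0983] 214 [0.5293 0.1308] 220 [0.5273 0.1458] 226 [0.5269 0.1646] 
side latch_pivot 0.95 [0.5867 0.04   0.1607]
side lever_grip 0.61 [0.6421 0.051  0.1519]
side loop_bar 0.55 [0.5201 0.0314 0.1517]
side keeper_seat 0.64 [0.5178 0.0326 0.1541]
side dish_center 0.76 [0.6746 0.1834 0.1454]
side shaker_center 0.93 [ 0.7089 -0.2421  0.0513]
side spatula_center 0.95 [0.6056 0.3721 0.0077]
top loop_bar 0.41 [0.5169 0.0263 0.1493]
top keeper_seat 0.65 [0.5215 0.0287 0.1558]
top dish_center 0.81 [0.6811 0.1829 0.1491]
top shaker_center 0.96 [ 0.7123 -0.2485  0.057 ]
top spatula_center 0.84 [0.6064 0.3692 0.006 ]
```

View pics/k29.png

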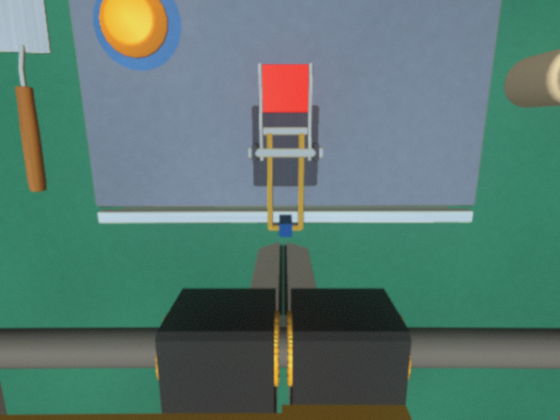

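View pics/m29.png

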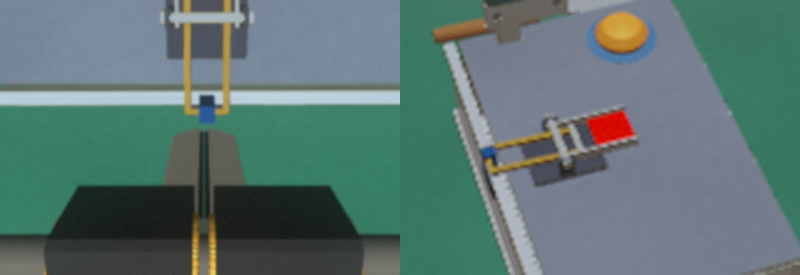

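Request:
servo_tool:
  targets:
    - {"dp":[-0.02,0,0.02],"turn":[0,0,0],"claw":0.3}
    - {"dp":[-0.02,0,0.02],"turn":[0,0,0],"claw":0.3}
    - {"dp":[0,0,0],"turn":[0,0,0],"claw":0.3}
    - {"dp":[0,0,0],"turn":[0,0,0],"claw":0.3}

```text
t: 27.05
tcp_pos: [0.5096, 0.0367, 0.3214]
tcp_rot: [3.131, 0.248, 0.003]
contact_force: [0.4, -0.1, -1.0]
finger_gap: 0.288
```

```bash
python3 k.py 30; python3 -c "
from cell import ctrl
print(ctrl.hand_in())"
```

```text
27.05 [0.5096 0.0367 0.3214] [ 0.3757 -0.1086 -0.984 ] [0.0301 0.0392 0.0261] 0.28834027223454795
brass 479 v 94 183 X -0.0700..-0.0667 med X -0.0689 z 0.1531
blue 149 v 176 189 X -0.1057..-0.0618 med X -0.0678 z 0.1646
the job is handed in; nothing more can be done
None
```

The latch is shut: I raised the lever, hooked the loop's bar under the keeper lip, and pushed the lever down past centre until it lay flat. I handed in at about 27 s, with the gripper open and well clear of everything.

**Last checks**
- **Lever:** the red plate lies flat, its top about 150 mm above the counter.
- **Hook:** the bar still sits under the lip.
- **Flap:** the keeper is drawn back about 5.3 mm of the 6 mm it stood ajar, about what the shut latch should give.
- **Dish, shaker and spatula:** all at their starting positions to within a few mm, which is the detectors' scatter.
- **Force:** the highest readings, taken at the end of each move, were about 19 N with the fingertips on the lever and about 14 N where the fingers met the flap.

**What disagreed or went wrong on the way**
- **Fingertip position:** the fingertips sat about 25 mm higher than the stated tool point. My first lever grip therefore closed on the loop strips, so I let go, went lower and gripped the cheeks.
- **Lever raise:** the fingers slipped near the end, leaving the lever at about 1.75 rad instead of 2.1. That was still enough to clear the lip.
- **Flap contact:** while pulling the bar back, the fingers pressed the flap about 2 mm. I backed off, gripped higher and carried on.
- **Wrong detection:** the wrist camera's last loop-bar position was clearly wrong, at counter height. The side camera and the picture itself show the bar hooked.

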